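# Shut the vacuum canister and hold its pump rod at the mark

### The job

Check the seal of the empty coffee canister: press its hinged lid fully shut past the catch, and then pull the T-handle of the hand pump beside it straight up against its spring until the ring mark on the rod, 60 mm along, is level with the top of the collar. Hold it there: your program finishes while still gripping the handle at the mark, with the lid still shut. Leave the mug, kettle, carafe and grinder where they stand.

Things in the scene. Friction and masses are not known exactly. Their poses are not given: they have to be found in the camera images.
- station: Vacuum station fixed to the counter: base plate 130 x 280 x 12 mm (x, y, z) with a round steel canister (104 mm wide, wall top at 130 mm) at its y = -75 mm and a pump barrel (32 mm wide, collar 42 mm wide) at its y = +75 mm. Origin: centre of the underside, on the counter; z up; x points from the canister's catch side to its hinge side, away from the robot within 0.6 rad.
- lid_hinge (a point): Point on the middle of the lid's hinge axis, 134 mm above the counter, at x = +58 mm, y = -75 mm in the station's frame. The axis is parallel to the station's y axis.
- lid_press (a point): Point on the lid's upper face where to press, near the free edge: 98 mm from the hinge axis, 3 mm above the lid's mid-plane (in which the axis lies). Moves with the lid; 137 mm above the counter when shut. The lid is a flat steel disc 112 mm wide, 6 mm thick, with a 26 mm wide tab beyond this point, to 131 mm from the axis.
- lid (a joint): Lid angle, rad: 0 fully shut, grows as the free edge rises; starts at 0.55 to 1.0. The hinge is stiff: the lid stays where it is left (about 2 N at the press point moves it). From 0.11 rad down a tooth under the tab meets a sprung roller catch: 10 to 15 N at the press point passes it (until 0.05 rad); then it goes down easily to 0 and stays.
- t_handle (a point): The pump's wooden T-handle: a level bar 16 mm (station x) by 50 mm (station y) by 18 mm high. This point is the bar's centre, on the rod's axis. It stands on a steel rod 12 mm thick; at rest its centre is 36 mm above the collar's top, 146 mm above the counter. Grip it across its 16 mm. It does not turn.
- collar_top (a point): Centre of the top of the pump barrel's collar, 110 mm above the counter (fixed).
- rod (a joint): How far the pump rod is pulled up out of its barrel, m: 0 at rest, end stop at 0.085. The ring mark (a 5 mm high raised ring, inside the barrel at rest) is level with the collar's top at 0.060. The spring pulls back with about 5 N at rest and 11 N at the mark; released, the rod slides back down.
- mug_mid (a point): Bystander: the stoneware mug, 82 mm diameter, 88 mm tall, with a handle, standing on the counter beyond the station; point on its axis half-way up.
- kettle_mid (a point): Bystander: the matte black gooseneck kettle, 140 mm wide at its foot, 128 mm tall, on the bamboo tray (300 x 340 mm, at the left); point on its axis 60 mm above its foot.
- carafe_mid (a point): Bystander: the glass carafe (112 mm diameter) with the white dripper on it, 172 mm tall, on the tray; point on its axis 85 mm above its foot.
- grinder_mid (a point): Bystander: the slim steel hand grinder, 50 mm diameter, 180 mm tall with its crank, standing on the tray; point on its axis 70 mm above its foot.

How it is judged:
By the outcome, as a careful person would: the job done as asked, in the order asked, and still so for the second after the job is handed in, while the arm keeps its last pose, push and grip.
It also fails if it takes over 43 s, if anything falls off the work surface, if the arm or the gripper's body presses on something with over 40 N, if the wrist force passes 120 N, or if a joint passes its speed limit or range.

### The arm

A 6-joint arm with a two-finger parallel gripper is mounted at the origin on the work surface. World frame = base frame: x ahead of the robot, y to its left, z up, the work surface at z = 0. Lengths are in m, angles in rad, forces in N, time in s.
With the tool pointing down it reaches from about 0.3 to 0.875 m from the base axis. Payload 6.4 kg.
Tool frame: the origin (TCP) lies midway between the tips of the shut fingers; the grasp point (between the pads) lies env.grasp_offset behind it (env.grasp_offset is the distance from the TCP to the grasp point, in m); z points along the fingers, y is the line along which they close (so a half turn about z gives the same grasp; the last joint's range is limited). The gripper opens to 88 mm and grips with 3 to 60 N. Pads are 18 mm wide; open, the fingers measure 123 mm over their backs; the gripper's body (75 mm by 187 mm) begins 45 mm behind the grasp point.
Start: joints at [-1.456, 0.181, 1.607, -0, 1.354, -0.206], TCP at [0.181, -0.546, 0.202] pointing down, gripper open.
Joint ranges: [-2.99, 2.99], [-0.89, 2.07], [0.3, 2.58], [-1.14, 4.28], [0, 2.63], [-3.12, 3.12]. Speed limits (rad/s): [2.57, 2.57, 3.01, 3.14, 3.14, 3.14].

### API

Orientations are given as a rotation vector (axis times angle).
In Python, from rig import env gives the robot as it stands.
- The arm moves only by the shell command python3 -m crank 'ROWS' [FORCE]. ROWS is JSON, a list that holds one entry, the list of rows, each a list of 7 numbers: the turn, a rotation vector about the tool's x, y, z in units of 10 degrees (1.0 is 10 degrees), then the shift along the tool's x, y, z in units of 25 mm (1.0 is 25 mm), then the finger opening in mm, from 0 to 88.1. A call has 1 to 12 rows; each row is the pose to reach, as a shift and turn from the pose commanded when the call began, along the tool's axes at that moment; what a row does not reach only later rows make up. A row lasts 1/8 s, in which the tool goes at most 62.5 mm and 10.7 degrees, less where a joint would pass 70% of its speed; a pose out of reach is approached as far as the arm can. A call with a gripper value outside its range is refused whole. The fingers move at their own pace and stop on an object; FORCE is the grip in N (left out, the last holds). Time passes only in rows, so rows that repeat a pose let the fingers close. It gives the time, the measured TCP pose, the force, the opening and the grip force at its end, in the units of the state.
- env.observe(): the state, without advancing time (a new reading comes with each control period).
- env.get_image(name): name is "scene" or "top" or "wrist"; returns the picture (480x640x3 uint8, red, green, blue); there is no depth.
- env.camera_params(name): a dict with "fov_y" (degrees; the focal length in pixels is half the picture's height over the tangent of half this angle, whatever the lens; pixels are square), "cx", "cy" (the principal point, pixels), "k1" (the pictures are not rectified: a ray, as slopes to the right and down, at radius r is drawn at 1 + k1 r^2 times it, then the intrinsics apply), "rvec" (rotation vector, rad) and "tvec" (3), from world to camera coordinates, as OpenCV has them. Camera axes: x right, y down, z forward; pixel columns grow to the right and rows downward; lengths in m; the calibration is good to about 2 mm. A picture is of the moment at which its call begins: read the wrist's pose just before it. camera_params takes no time and is no camera call; for the wrist camera it gives the pose at the moment of the call.
- env.job_done(): hands the job in; it is judged then, once.
The state is a dict: "time_s": time; "qpos": joint angles; "dq": joint speeds; "tau": joint torques, N m; "eef_pos": TCP position; "orientation": TCP orientation; "wrist_force": force on the tool from outside, world axes, zero at the start; "torque": the same for the moment, N m; "width": finger opening in m; "grip_force": force on a finger pad.
Only numpy, scipy, OpenCV 4.12 (cv2) and the standard library are available. Lean on these libraries where they do the work, as an engineer would, in place of code of your own. Each camera call takes 0.05 s, during which the arm holds its last target. There are 200 camera calls.

## Working session

There is one attempt and no reset: what is moved stays moved. The work goes in short steps, Python scripts to look and compute and a shell command to move; the robot and the scene stay as the last step left them, time stands still between calls to the robot, and variables do not carry over. Pictures are saved under pics/ and viewed, at most 10 in all, crops included, and the job is handed in when it is done.

```bash
mkdir -p pics; ls; python3 - <<'E'
from rig import env
import cv2
for n in ("scene","top"):
    cv2.imwrite(f"pics/{n}0.png",env.get_image(n)[:,:,::-1]); print(n,env.camera_params(n))
print(env.observe(),env.grasp_offset)
E
```

```text
pics
scene {'fov_y': 56.16771057882773, 'cx': 324.27970800634506, 'cy': 245.10698962700152, 'k1': 0.006401861184933159, 'rvec': array([ 1.80246333,  1.33201377, -0.74634348]), 'tvec': array([-0.30484502, -0.15621611,  1.48860802])}
top {'fov_y': 48.39161707343205, 'cx': 313.3427103931134, 'cy': 237.29998238957918, 'k1': -0.1046059829064438, 'rvec': array([ 2.1947217 , -2.20262092,  0.05136476]), 'tvec': array([0.16413858, 0.56025152, 1.08117099])}
{'time_s': 0.1, 'qpos': array([-1.45631613e+00,  1.81458689e-01,  1.60784667e+00, -1.34005613e-05,
        1.35381252e+00, -2.06300936e-01]), 'dq': array([-7.13480677e-04, -3.68597842e-04, -1.74341746e-03, -6.87388379e-04,
       -1.84823406e-04, -6.62109735e-05]), 'tau': array([-5.87141199e-05, -4.34817123e+01, -3.42696655e+01,  7.04395236e-02,
        3.39909329e-02, -2.56991279e-05]), 'eef_pos': array([ 0.18125384, -0.54514405,  0.20123445]), 'orientation': array([-3.09976488e+00, -5.01485253e-01, -8.93800918e-05]), 'wrist_force': array([-0.01884767,  0.5006358 ,  0.63492231]), 'torque': array([ 0.00398862, -0.01925273,  0.03471777]), 'grip_force': 0.0, 'width': 0.08859018772598543} 0.0187
```

View pics/scene0.png

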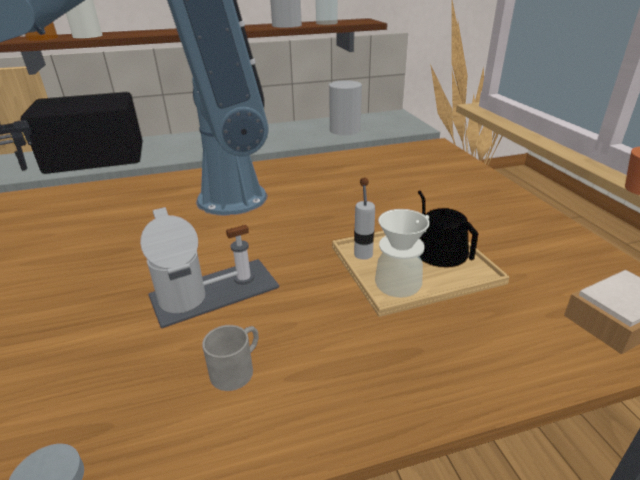

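View pics/top0.png

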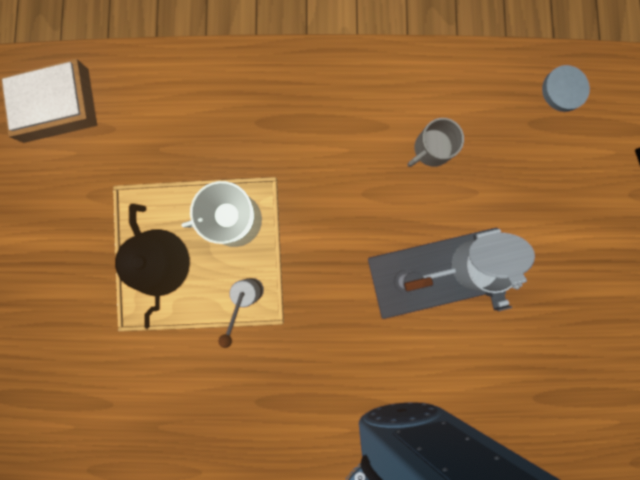

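The scene view shows the station with its lid half open, canister at about (177,270) and T-handle at (237,232). The top view shows the plate's left corners at (370,258) and (383,318), the T-handle at (418,284) and the lid tab near (517,280). I'll enlarge both.

```bash
python3 - <<'E'
import cv2,numpy as np
a=cv2.imread("pics/top0.png")[220:330,360:550]; b=cv2.imread("pics/scene0.png")[195:325,130:290]
a=cv2.resize(a,None,fx=4,fy=4,interpolation=cv2.INTER_CUBIC); cv2.imwrite("pics/topc.png",a)
cv2.imwrite("pics/scc.png",cv2.resize(b,None,fx=4,fy=4,interpolation=cv2.INTER_CUBIC))
E
```

```text
(no output)
```

View pics/topc.png

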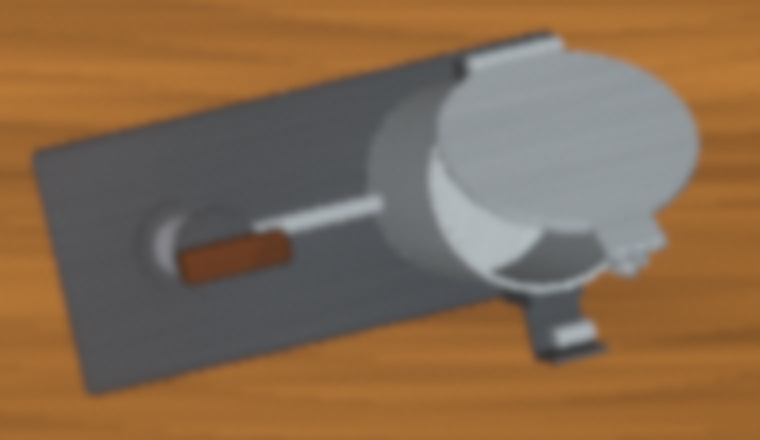

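View pics/scc.png

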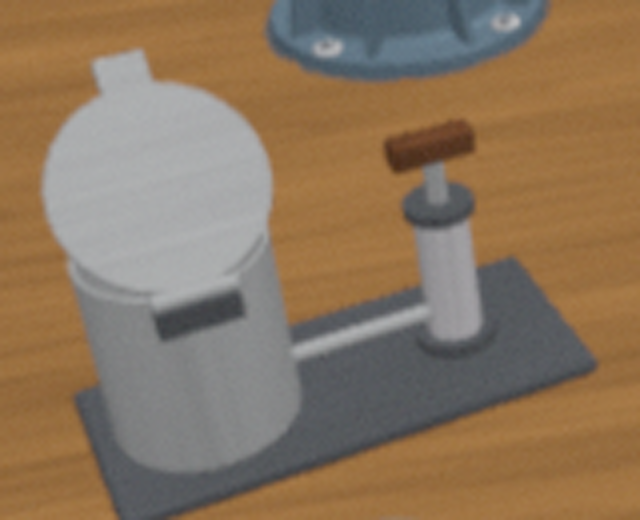

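The crops give the plate corners, handle centre (top crop 236,257; scene crop 430,146), collar and lid tab tip (top 632,247; scene 118,58). Next I fit the station's pose and the lid angle to these.

```bash
cat > h.py <<'E'
import numpy as np,cv2
from rig import env
from scipy.optimize import least_squares
from scipy.spatial.transform import Rotation as R
def proj(n,P,c=None):
    c=c or env.camera_params(n); p=R.from_rotvec(c["rvec"]).apply(np.atleast_2d(P))+c["tvec"]
    s=p[:,:2]/p[:,2:]; s=s*(1+c["k1"]*(s**2).sum(1,keepdims=True))
    return s*240/np.tan(np.radians(c["fov_y"])/2)+[c["cx"],c["cy"]]
def st(v,P):
    return R.from_euler("z",v[2]).apply(np.atleast_2d(P))+[v[0],v[1],0]
def lid(a,r,h=0.):  # station frame
    return [.058-r*np.cos(a)+h*np.sin(a),-.075,.134+r*np.sin(a)+h*np.cos(a)]
def show(P,yaw):  # target TCP P, tool down, jaw along station x: shift in tool axes units
    o=env.observe(); T=R.from_rotvec(o["orientation"]); d=T.inv().apply(P-o["eef_pos"])/.025
    c=[]
    for k in range(4):
        w=R.from_euler("z",yaw+k*np.pi/2)*R.from_euler("x",np.pi)
        c.append((k,np.round(np.degrees((T.inv()*w).as_rotvec())/10,2)))
    print("shift",d.round(2),"turns",c)
E
python3 - <<'E'
from h import *
obs={"top":([360,220],[((36,155),(.065,.14,.012)),((92,393),(-.065,.14,.012)),((236,257),(0,.075,.15)),((632,247),"tab")]),
"scene":([130,195],[((122,520),(.065,-.14,.012)),((596,365),(.065,.14,.012)),((515,260),(-.065,.14,.012)),((78,398),(-.065,-.14,.012)),((430,146),(0,.075,.146)),((438,203),(0,.075,.110)),((118,58),"tab")])}
def f(v):
    r=[]
    for n,(o,l) in obs.items():
        P=st(v,[lid(v[3],.131) if p=="tab" else p for _,p in l])
        r.append(proj(n,P,C[n])-(np.array([q for q,_ in l])/4+o))
    return np.vstack(r).ravel()
C={n:env.camera_params(n) for n in obs}
s=least_squares(f,[.5,-.2,0,.8],loss="soft_l1"); v=s.x
print(v.round(4)); print(f(v).reshape(-1,2).round(1))
for nm,P in dict(press=lid(v[3],.098,.003),tab=lid(v[3],.131),shut=lid(0,.098,.003),handle=(0,.075,.146),hinge=(.058,-.075,.134)).items(): print(nm,st(v,P).round(4))
show(st(v,lid(v[3],.098,.003))[0],v[2])
E
```

```text
[ 0.4897 -0.0988  0.236   0.8076]
[[-2.1 -1.8]
 [-0.9  0.5]
 [-0.5 -1.4]
 [ 0.7  0. ]
 [-0.2  0.8]
 [ 0.7 -2.4]
 [-0.5 -2.4]
 [-2.2 -1.6]
 [-0.2 -0.4]
 [-0.3 -1.3]
 [-0.6  0.1]]
press [[ 0.4999 -0.1735  0.2069]]
tab [[ 0.4756 -0.1794  0.2287]]
shut [[ 0.4683 -0.1811  0.137 ]]
handle [[ 0.4722 -0.0259  0.146 ]]
hinge [[ 0.5636 -0.1582  0.134 ]]
shift [ 16.78 -10.09  -0.21] turns [(0, array([-0.01, -0.  ,  0.49])), (1, array([-0.01, -0.01, -8.51])), (2, array([ 0.000e+00, -1.000e-02, -1.751e+01])), (3, array([-0.01,  0.01,  9.49]))]
```

```bash
python3 -m crank '[[[0,0,-1,1.5,-1,-2,0],[0,0,-2,3,-2,-4,0],[0,0,-3,4.8,-2.9,-4,0],[0,0,-4,6.6,-3.9,-4,0],[0,0,-5,8.4,-5,-4,0],[0,0,-6,10.2,-6,-4,0],[0,0,-7,12,-7,-4,0],[0,0,-8,13.8,-8.1,-4,0],[0,0,-8.5,15.5,-9.1,-4,0],[0,0,-8.5,17.2,-10.1,-4,0],[0,0,-8.5,17.2,-10.1,-4,0],[0,0,-8.5,17.2,-10.1,-4,0]]]' 20
python3 - <<'E'
from h import *
v=np.array([.4897,-.0988,.236,.8076])
o=env.observe(); T=R.from_rotvec(o["orientation"]); print(o["qpos"].round(2),o["eef_pos"],o["time_s"])
cv2.imwrite("pics/w1.png",env.get_image("wrist")[:,:,::-1])
show(o["eef_pos"],v[2])
for a in (.9,.75,.6,.45,.3,.2,.1,0):
    P=st(v,(.058-(.1*np.cos(a)-.013),-.075,.134+.1*np.sin(a)+.003*np.cos(a)))[0]
    print(a,(T.inv().apply(P-o["eef_pos"])/.025).round(2))
E
```

```text
time_s: 1.6
eef_pos: [0.5094, -0.1706, 0.3015]
orientation: [-1.946, -2.465, 0.001]
wrist_force: [0.4, -0.8, -0.2]
width: 0.0004
grip_force: 0.0
[-0.54  0.03  1.57 -0.    1.54 -0.78] [ 0.50935636 -0.17055914  0.30154964] 1.6
shift [0.02 0.01 0.  ] turns [(0, array([-0.  ,  0.  ,  8.98])), (1, array([-0.01, -0.  , -0.02])), (2, array([-0.  , -0.  , -9.02])), (3, array([-0.000e+00,  1.000e-02,  1.798e+01]))]
0.9 [-0.03  0.26  3.49]
0.75 [-0.03 -0.18  3.89]
0.6 [-0.03 -0.55  4.34]
0.45 [-0.03 -0.85  4.85]
0.3 [-0.03 -1.07  5.41]
0.2 [-0.03 -1.17  5.79]
0.1 [-0.03 -1.23  6.18]
0 [-0.03 -1.25  6.58]
```

View pics/w1.png

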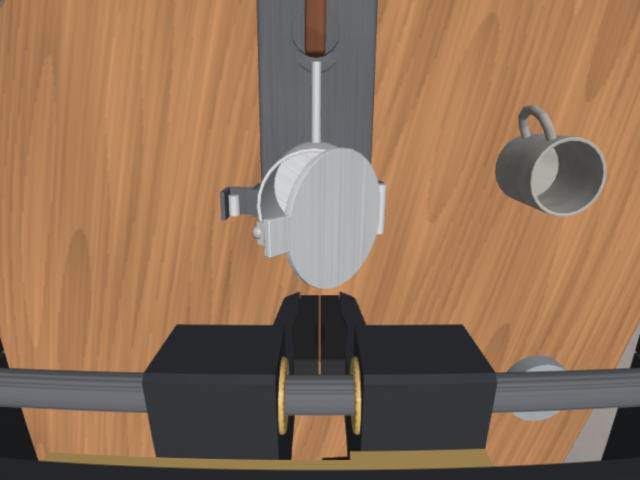

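The wrist view shows the tool aligned with the station, the lid's tab at (270,235) and the handle bar at (316,25). I'll press the lid along its arc.

```bash
python3 -m crank '[[[0,0,0,0,0.2,1.7,0],[0,0,0,0,0.2,3.2,0],[0,0,0,0,0,3.7,0],[0,0,0,0,-0.3,4.1,0],[0,0,0,0,-0.55,4.4,0],[0,0,0,0,-0.85,4.85,0],[0,0,0,0,-1,5.2,0],[0,0,0,0,-1.1,5.5,0],[0,0,0,0,-1.15,5.8,0],[0,0,0,0,-1.2,6,0],[0,0,0,0,-1.2,6,0]]]'
```

```text
time_s: 3.02
eef_pos: [0.4803, -0.1772, 0.1514]
orientation: [-1.947, -2.464, 0.0]
wrist_force: [-0.3, -0.8, 0.5]
width: 0.0004
grip_force: 0.0
```

```bash
python3 -m crank '[[[0,0,0,0,0,0.15,0],[0,0,0,0,0,0.3,0],[0,0,0,0,0,0.45,0],[0,0,0,0,0,0.55,0],[0,0,0,0,0,0.55,0]]]'
```

```text
time_s: 3.65
eef_pos: [0.4804, -0.1773, 0.1379]
orientation: [-1.947, -2.465, 0.0]
wrist_force: [-0.6, -0.5, -0.4]
width: 0.0003
grip_force: 0.0
```

```bash
python3 -m crank '[[[0,0,0,0,0,0.1,0],[0,0,0,0,0,0.2,0],[0,0,0,0,0,0.2,0]]]'
python3 - <<'E'
from h import *
cv2.imwrite("pics/w2.png",env.get_image("wrist")[:,:,::-1])
s=env.get_image("scene")[:,:,::-1][195:325,110:290]
cv2.imwrite("pics/s2.png",cv2.resize(s,None,fx=4,fy=4,interpolation=cv2.INTER_CUBIC))
E
```

```text
time_s: 4.03
eef_pos: [0.4805, -0.1773, 0.133]
orientation: [-1.947, -2.465, -0.0]
wrist_force: [0.1, 0.3, 1.2]
width: 0.0003
grip_force: 0.0
```

View pics/s2.png

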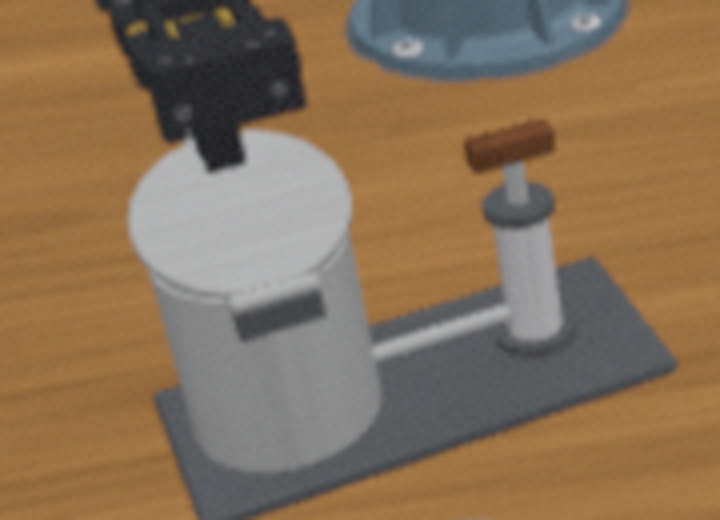

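The lid is almost flat with the fingertip on it near (225,160), but the force is small, so it is probably not past the catch yet. I'll keep pressing.

```bash
python3 -m crank '[[[0,0,0,0,0,0.08,0],[0,0,0,0,0,0.16,0],[0,0,0,0,0,0.16,0]]]'
```

```text
time_s: 4.5
eef_pos: [0.4805, -0.1774, 0.1291]
orientation: [-1.948, -2.465, -0.0]
wrist_force: [0.4, 0.6, 0.2]
width: 0.0003
grip_force: 0.0
```

View pics/w2.png

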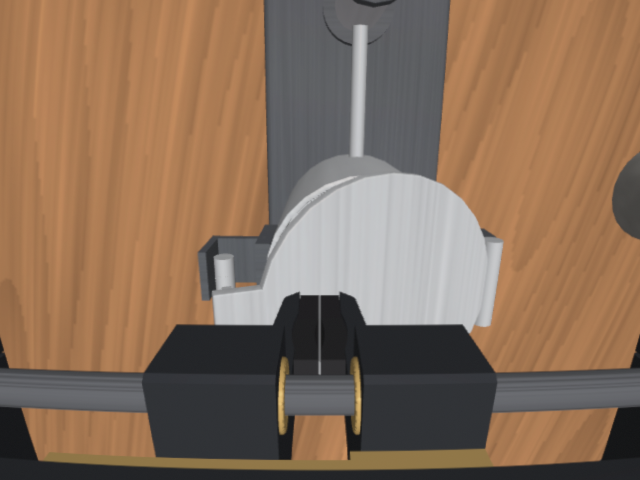

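The lid is nearly down but the roller at (225,270) is still clear of the tab, and the fingertip hides the contact. I'll press further and watch the force.

```bash
python3 -m crank '[[[0,0,0,0,0,0.1,0],[0,0,0,0,0,0.1,0]]]';python3 -m crank '[[[0,0,0,0,0,0.1,0],[0,0,0,0,0,0.1,0]]]'
python3 - <<'E'
from h import *
s=env.get_image("scene")[:,:,::-1][195:285,110:230]
t=env.get_image("top")[:,:,::-1][200:320,400:560]
s=cv2.resize(s,(800,600),interpolation=cv2.INTER_CUBIC)[:, :];t=cv2.resize(t,(800,600),interpolation=cv2.INTER_CUBIC)
cv2.imwrite("pics/s3.png",cv2.resize(np.hstack([s,t]),(800,300)))
E
```

```text
time_s: 4.75
eef_pos: [0.4805, -0.1774, 0.1265]
orientation: [-1.947, -2.465, -0.0]
wrist_force: [-0.5, 0.7, 0.5]
width: 0.0005
grip_force: 0.0
time_s: 5.0
eef_pos: [0.4805, -0.1773, 0.124]
orientation: [-1.947, -2.465, 0.0]
wrist_force: [0.4, 0.2, 0.2]
width: 0.0002
grip_force: 0.0
```

View pics/s3.png

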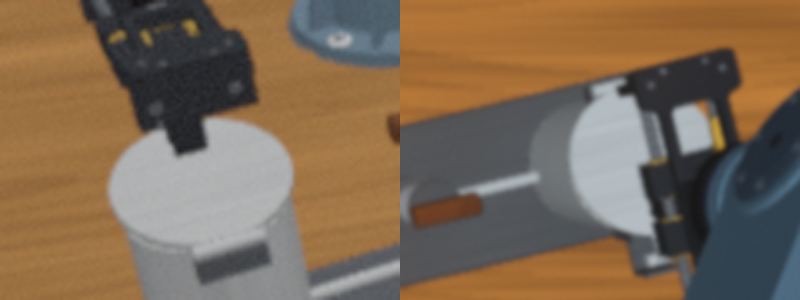

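The fingertip sits on the lid near scene pixel (167,241), while the reported height is 124 mm. I'll check the projections against this.

```bash
python3 - <<'E'
from h import *
v=np.array([.4897,-.0988,.236])
o=env.observe();T=R.from_rotvec(o["orientation"])
for dz in (0,.005,.01,.015,.02,.03): print(dz,proj("scene",[o["eef_pos"]+T.apply([x,y,-dz]) for x,y in((-.009,.017),(.009,.017),(0,0))]).round(1).tolist())
t=np.linspace(0,2*np.pi,361)
for a in (0,.05,.1,.15,.2,.3):
    r=.058+.056*np.cos(t) ; P=[(.058-q*np.cos(a)+.003*np.sin(a),-.075+.056*np.sin(s),.134+q*np.sin(a)+.003*np.cos(a)) for q,s in zip(r,t)]
    p=proj("scene",st(v,P)); print(a,"L",p[p[:,0].argmin()].round(1),"R",p[p[:,0].argmax()].round(1),"top",p[p[:,1].argmin()].round(1),"bot",p[p[:,1].argmax()].round(1), "tab",proj("scene",st(v,lid(a,.131))).round(1))
print(o["qpos"].round(3))
E
```

```text
0 [[167.8, 257.3], [176.1, 254.9], [170.0, 252.4]]
0.005 [[167.3, 255.4], [175.7, 253.0], [169.6, 250.5]]
0.01 [[166.9, 253.5], [175.2, 251.1], [169.1, 248.6]]
0.015 [[166.4, 251.6], [174.8, 249.2], [168.7, 246.7]]
0.02 [[165.9, 249.6], [174.3, 247.2], [168.2, 244.8]]
0.03 [[164.9, 245.7], [173.4, 243.3], [167.3, 240.9]]
0 L [144.1 258.7] R [198.5 250. ] top [179.6 239.7] bot [163.4 268.9] tab [[163.7 239.4]]
0.05 L [143.7 257.2] R [198.3 249.2] top [177.9 237.7] bot [164.3 268.7] tab [[163.2 236.9]]
0.1 L [143.4 255.6] R [198.2 248.7] top [176.6 235.8] bot [164.7 268.6] tab [[162.6 234.6]]
0.15 L [143.1 254.4] R [198.1 248.1] top [175.8 233.9] bot [165.7 268.5] tab [[162.1 232.2]]
0.2 L [142.8 252.9] R [198.  247.4] top [174.5 232.1] bot [166.2 268.4] tab [[161.6 230. ]]
0.3 L [142.2 250.6] R [197.9 246.5] top [173.  228.6] bot [167.2 268.3] tab [[160.7 225.7]]
[-0.586  0.128  1.835  0.     1.179 -0.819]
```

```bash
python3 - <<'E'
from h import *
o=env.observe();T=R.from_rotvec(o["orientation"])
for dz in (0,.0187,.03,.045,.065): print(dz,proj("wrist",[o["eef_pos"]+T.apply([x,y,-dz]) for x,y in((0,0),(.009,.017),(.009,-.017))]).round(0).tolist())
c=env.camera_params("wrist");print(c, T.inv().apply(-R.from_rotvec(c["rvec"]).inv().apply(c["tvec"])-o["eef_pos"]))
E
python3 -m crank '[[[0,0,0,0,0,0.1,0],[0,0,0,0,0,0.2,0]]]';python3 -m crank '[[[0,0,0,0,0,0.1,0],[0,0,0,0,0,0.2,0]]]'
```

```text
0 [[319.0, 279.0], [354.0, 262.0], [284.0, 262.0]]
0.0187 [[319.0, 295.0], [357.0, 276.0], [280.0, 276.0]]
0.03 [[319.0, 306.0], [359.0, 286.0], [278.0, 287.0]]
0.045 [[319.0, 323.0], [363.0, 302.0], [274.0, 302.0]]
0.065 [[318.0, 352.0], [370.0, 329.0], [267.0, 329.0]]
{'fov_y': 61.807130573473856, 'cx': 319.1552310542152, 'cy': 241.64429163415934, 'k1': -0.071425672717112, 'rvec': array([-2.82560133, -0.32910602, -0.05077431]), 'tvec': array([-0.42723812, -0.28857337,  0.23236934])} [ 0.07564342  0.00020701 -0.18320721]
time_s: 5.35
eef_pos: [0.4806, -0.1775, 0.1192]
orientation: [1.947, 2.465, -0.0]
wrist_force: [-0.7, 0.2, 0.9]
width: 0.0001
grip_force: 0.5
time_s: 5.6
eef_pos: [0.4805, -0.1774, 0.114]
orientation: [-1.947, -2.465, 0.0]
wrist_force: [-1.1, -0.5, 1.3]
width: 0.0002
grip_force: 0.5
```

```bash
python3 -m crank '[[[0,0,0,0,0,0.1,0],[0,0,0,0,0,0.2,0]]]';python3 -m crank '[[[0,0,0,0,0,0.1,0],[0,0,0,0,0,0.1,0]]]';python3 -m crank '[[[0,0,0,0,0,0.1,0],[0,0,0,0,0,0.1,0]]]' | grep -E "pos|force"
```

```text
time_s: 5.85
eef_pos: [0.4805, -0.1775, 0.1099]
orientation: [-1.947, -2.465, 0.001]
wrist_force: [-6.0, 1.8, 15.0]
width: 0.0002
grip_force: 7.3
time_s: 6.1
eef_pos: [0.4807, -0.1776, 0.1073]
orientation: [1.947, 2.465, -0.0]
wrist_force: [-0.7, -0.6, 1.0]
width: 0.0005
grip_force: 0.6
eef_pos: [0.4806, -0.1773, 0.104]
wrist_force: [0.7, -0.1, -0.8]
grip_force: 0.0
```

A 15 N peak followed by a drop means the catch has passed. I'll carry on gently to firm contact.

```bash
python3 -m crank '[[[0,0,0,0,0,0.1,0],[0,0,0,0,0,0.1,0]]]' | grep -E "pos|force";python3 -m crank '[[[0,0,0,0,0,0.1,0],[0,0,0,0,0,0.1,0]]]' | grep -E "pos|force";python3 - <<'E'
from h import *
cv2.imwrite("pics/w3.png",env.get_image("wrist")[:,:,::-1])
E
```

```text
eef_pos: [0.4804, -0.1772, 0.1013]
wrist_force: [-0.1, 1.2, 0.6]
grip_force: 0.0
eef_pos: [0.4807, -0.1774, 0.1005]
wrist_force: [-5.4, 2.9, 10.8]
grip_force: 5.8
```

View pics/w3.png

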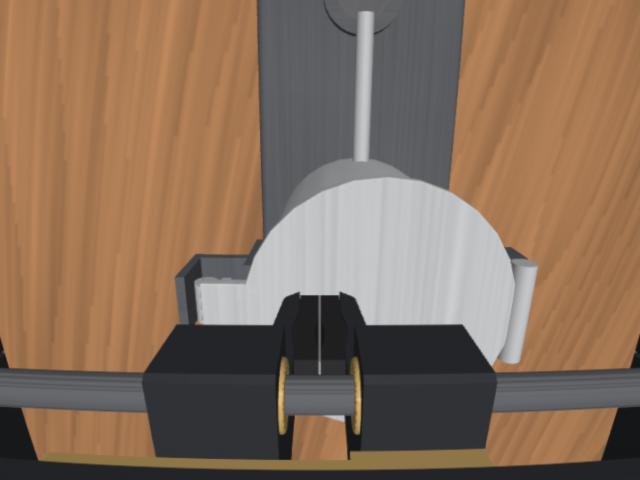

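The tab now covers the roller at (220,300) and the force is rising: lid at its stop. I'll press to confirm, and use this image to test whether the wrist pose or the finger length explains the offset of about 36 mm.

```bash
python3 - <<'E'
from h import *
v=np.array([.4897,-.0988,.236])
c=env.camera_params("wrist")
Rc=R.from_rotvec(c["rvec"])
for dz in (0,.036):
    d=dict(c); d["tvec"]=c["tvec"]-Rc.apply([0,0,dz])
    t=np.linspace(0,6.28,200);p=proj("",st(v,[(.056*np.cos(s),-.075+.056*np.sin(s),.137) for s in t]),d)
    print(dz,"plate y0:",proj("",st(v,[(-.065,0.02,.012),(.065,0.02,.012),(-.065,.05,.012),(.065,.05,.012)]),d).round(0).tolist(),"disc R",p[p[:,0].argmax()].round(),"top",p[p[:,1].argmin()].round(),"hinge",proj("",st(v,[(.058,-.075,.134),(.058,-.05,.134)]),d).round().tolist(),"collar",proj("",st(v,[(0,.075,.11),(0,.054,.11)]),d).round().tolist())
E
python3 -m crank '[[[0,0,0,0,0,0.1,0],[0,0,0,0,0,0.1,0]]]' | grep -E "time|pos|force"
```

```text
0 plate y0: [[259.0, 89.0], [461.0, 90.0], [257.0, 39.0], [464.0, 40.0]] disc R [521. 293.] top [391. 176.] hinge [[520.0, 309.0], [530.0, 253.0]] collar [[388.0, -79.0], [387.0, -20.0]]
0.036 plate y0: [[266.0, 93.0], [444.0, 93.0], [265.0, 49.0], [447.0, 49.0]] disc R [486. 266.] top [377. 165.] hinge [[487.0, 277.0], [493.0, 229.0]] collar [[376.0, -43.0], [375.0, 5.0]]
time_s: 7.15
eef_pos: [0.4808, -0.1776, 0.1001]
wrist_force: [-12.2, 6.0, 29.0]
grip_force: 14.5
```

The wrist pose is consistent with the station, so the shut fingertips really end about 36 mm short of the reported TCP: they touch the lid at z = 0.137 while the TCP reads 0.100. At 29 N the lid is at its stop. Now I'll lift, move over the handle, open and measure.

```bash
python3 -m crank '[[[0,0,0,0,0,-1.5,0],[0,0,0,0,0,-3,0],[0,0,0,1,0.2,-3.6,40],[0,0,0,2.5,0.5,-3.6,60],[0,0,0,4,0.8,-3.6,60],[0,0,0,5.5,1.1,-3.6,60],[0,0,0,6,1.1,-3.6,60],[0,0,0,6,1.1,-3.6,60],[0,0,0,6,1.1,-3.6,60]]]'
python3 - <<'E'
from h import *
v=np.array([.4897,-.0988,.236])
o=env.observe(); c=env.camera_params("wrist"); im=env.get_image("wrist")
cv2.imwrite("pics/w4.png",im[:,:,::-1])
h=cv2.cvtColor(im,cv2.COLOR_RGB2HSV)
m=((h[...,0]<14)&(h[...,1]>120)&(h[...,2]<150)&(h[...,2]>30)).astype(np.uint8)
n,l,s,ce=cv2.connectedComponentsWithStats(m)
for i in range(1,n):
    if s[i,4]>150: print(s[i],ce[i].round(1), cv2.minAreaRect(np.argwhere(l==i)[:,::-1].astype(np.float32)))
b=[(x,.075+y,z) for z in(.155,.137) for x in(-.008,.008) for y in(-.025,.025)]
print(proj("",st(v,b),c).round(0).tolist(), proj("",st(v,lid(0,.131)),c))
show(st(v,(0,.075,.102))[0],v[2])
E
```

```text
time_s: 8.28
eef_pos: [0.4729, -0.0261, 0.1868]
orientation: [1.948, 2.464, -0.0]
wrist_force: [-0.4, 0.1, -0.0]
width: 0.0597
grip_force: 0.0
[ 304  210   27   85 2166] [316.8 251.5] ((317.0, 252.0), (84.0, 26.0), 90.0)
[[304.0, 297.0], [303.0, 214.0], [331.0, 297.0], [332.0, 214.0], [305.0, 285.0], [304.0, 207.0], [331.0, 285.0], [331.0, 207.0]] [[220.79501938 437.81793716]]
shift [ 0.02 -0.02  3.39] turns [(0, array([0.  , 0.  , 8.98])), (1, array([ 0.  ,  0.  , -0.02])), (2, array([-0.  ,  0.  , -9.02])), (3, array([ 0.  , -0.  , 17.98]))]
```

The bar shows at columns 304–331, as predicted, so the tool is centred on it. Lowering.

```bash
python3 -m crank '[[[0,0,0,0,0,1.2,60],[0,0,0,0,0,2.4,60],[0,0,0,0,0,3,60],[0,0,0,0,0,3.4,60],[0,0,0,0,0,3.4,60]]]' | grep -E "time|pos|force"
python3 -m crank '[[[0,0,0,0,0,0,20],[0,0,0,0,0,0,0],[0,0,0,0,0,0,0],[0,0,0,0,0,0,0],[0,0,0,0,0,0,0]]]' 15
```

```text
time_s: 8.95
eef_pos: [0.4726, -0.0254, 0.1016]
wrist_force: [-0.5, 0.3, 0.6]
grip_force: 0.0
time_s: 9.57
eef_pos: [0.4712, -0.0254, 0.1018]
orientation: [-1.946, -2.464, 0.004]
wrist_force: [-7.4, -2.6, 4.4]
width: 0.0159
grip_force: 15.0
```

Gripped at 15.9 mm. I'll re-centre slightly, go a bit deeper and regrip harder.

```bash
python3 -m crank '[[[0,0,0,0,0,0,40],[0,0,0,0,-0.05,0,40],[0,0,0,0,-0.05,0.2,40],[0,0,0,0,-0.05,0.2,40]]]' | grep -E "time|pos|force"
python3 -m crank '[[[0,0,0,0,0,0,20],[0,0,0,0,0,0,0],[0,0,0,0,0,0,0],[0,0,0,0,0,0,0],[0,0,0,0,0,0,0]]]' 40
cat > blob.py <<'E'
from h import *
c=env.camera_params("scene");im=env.get_image("scene");h=cv2.cvtColor(im,cv2.COLOR_RGB2HSV)[150:280,200:275]
m=((h[...,0]<14)&(h[...,1]>120)&(h[...,2]<125)&(h[...,2]>25)).astype(np.uint8)
n,l,s,ce=cv2.connectedComponentsWithStats(m)
for i in range(1,n):
    if s[i,4]>15: print(s[i]+[200,150,0,0,0],(ce[i]+[200,150]).round(1))
v=np.array([.4897,-.0988,.236]);print(proj("",st(v,[(0,.075,.146),(0,.075,.206)]),c).round(1).tolist(), env.observe()["eef_pos"])
cv2.imwrite("pics/b%d.png"%(env.observe()["time_s"]*100),im[:,:,::-1])
E
python3 blob.py
```

```text
time_s: 10.07
eef_pos: [0.471, -0.0252, 0.0962]
wrist_force: [-0.5, -0.1, -0.2]
grip_force: 0.0
time_s: 10.7
eef_pos: [0.4713, -0.0254, 0.0968]
orientation: [-1.948, -2.465, 0.0]
wrist_force: [-1.5, -0.3, 1.5]
width: 0.0155
grip_force: 40.0
[227 228   9  10  53] [230.3 233.1]
[[237.3, 231.1], [234.0, 207.7]] [ 0.47132506 -0.02546303  0.09684149]
```

```bash
python3 -m crank '[[[0,0,0,0,0,-0.4,0],[0,0,0,0,0,-0.8,0],[0,0,0,0,0,-1.2,0],[0,0,0,0,0,-1.6,0],[0,0,0,0,0,-2,0],[0,0,0,0,0,-2.3,0],[0,0,0,0,0,-2.4,0],[0,0,0,0,0,-2.4,0],[0,0,0,0,0,-2.4,0]]]'; python3 blob.py
python3 - <<'E'
from h import *
import glob
s=env.get_image("scene")[:,:,::-1]; t=s[185:305,130:290]
cv2.imwrite("pics/fin.png",cv2.resize(t,(800,600),interpolation=cv2.INTER_CUBIC))
v=np.array([.4897,-.0988,.236]);print((proj("scene",st(v,[(0,.075,.11),(0,.075,.146),(0,.075,.197),(0,.075,.206),lid(0,.131)]))-[130,185])*5)
E
```

```text
time_s: 11.88
eef_pos: [0.4713, -0.0254, 0.1565]
orientation: [-1.947, -2.465, 0.0]
wrist_force: [1.9, -3.0, -10.9]
width: 0.0157
grip_force: 40.0
[242 203   3   7  17] [243.  205.7]
[223 205   9  11  64] [227.1 209.3]
[[237.3, 231.1], [234.0, 207.7]] [ 0.47124646 -0.02543409  0.15648125]
[[546.11391547 297.08786482]
 [536.71818324 230.35550379]
 [522.76790435 131.33873395]
 [520.22402339 113.29090101]
 [168.73388771 271.82517322]]
```

View pics/fin.png

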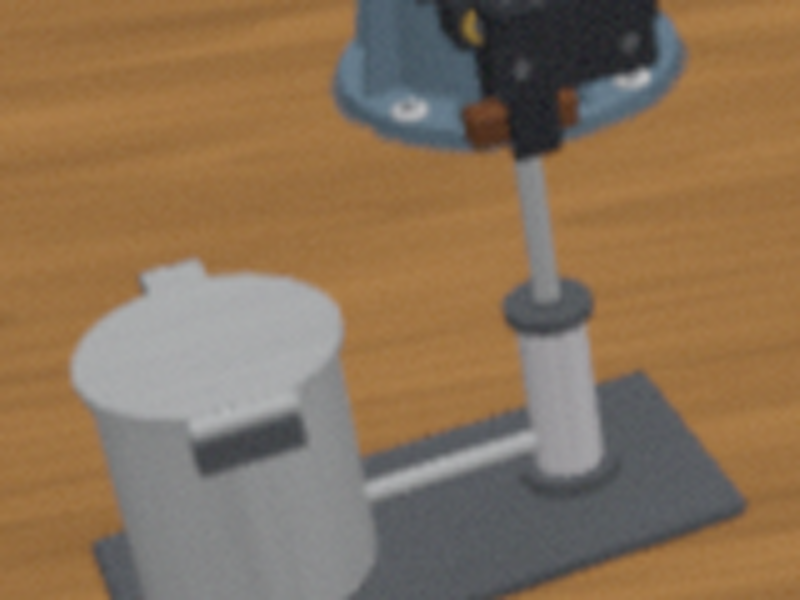

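The last picture shows the lid flat, its tab end at crop pixel (172,268) against about (169,268) expected when shut. The handle is held on the raised rod with the ring at the collar. The rise reads 60 mm from the TCP, agrees with the pixel motion, and the pull is 10.9 N.

```bash
python3 -c "
from rig import env
print(env.job_done())"
```

```text
the job is handed in; nothing more can be done
None
```

The job is handed in: the lid is shut past the catch, and the arm is still gripping the T-handle with the rod about 60 mm up at the mark (10.9 N pull, about 12 s used); the mug, kettle, carafe and grinder were not touched.

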